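# Scan a vial cassette, pinch its two catches and hold it lifted out of the autosampler

### The job

The cassette with the ten slim vials is to be booked out of the autosampler: take the barcode scanner from its charging cradle, aim its window at the label on the sloping front end of that cassette from about 8 cm away, hold it steady on the label for a good second, and lay the scanner back in its cradle the way it was. Then pinch that cassette's two side catches together until it unlocks and lift it straight up, level and without forcing it, until it hangs some 12 cm above the deck, and finish while holding it there by the pinched catches, still and upright. Leave the other cassette and everything else on the bench alone.

Things in the scene. Friction and masses are not known exactly. Their poses are not given: they have to be found in the camera images.
- sampler: autosampler, fixed. Origin on the bench below the middle of the bays; x to its back, y to its left. Housing x -100 to 160, y -170 to 250 mm, deck top at z 50 mm. Two bays at y -70 and +70 mm; which holds which cassette varies. Steel keeper brackets beside each catch (x +-13 mm, 31 to 40 mm from the bay's middle) reach 49 mm above the deck. Left of y 190 mm a needle tower, top z 200 mm
- cassette: the cassette to take: grey frame 104 x 40 x 34 mm with TEN SLIM vials (two rows of five, 15 mm across, caps to 66 mm above its underside), 0.2 kg. Origin: centre of its underside, on the deck; z up, x to its back, y to its left. Label at the front (-x) end, a catch in the middle of each long side. Hooks lock it under the keepers (2 mm of upward play) unless both catches are pinched
- catch_left (a joint): squeeze catch on the cassette's +y side: a spring arm hinged 6 mm above the underside. 0 = at rest (locked), 0.17 rad = fully pinched inwards (stop); unlocked beyond about 0.13. At its pad it takes about 2 N to start and 6 N to be fully in; it springs back when released
- catch_right (a joint): the same catch on the -y side, its mirror image
- pad_left (a point): middle of the outer face of the left catch's ribbed thumb pad, 76 mm above the cassette's underside. Pad 26 mm long (x), 28 mm tall (62 to 90 mm above the underside), leaning 0.15 rad outwards at rest, upright when pinched. The pads measure 66 mm over their middles at rest (70 mm at the top edges), about 42 mm fully pinched
- pad_right (a point): the same point of the right catch's pad
- label: barcode label of the ten-vial cassette, 25 mm (its x, up the slope) by 37 mm (its y), on the sloping front end, 60 mm ahead of and 27 mm above the cassette's origin. Origin in the middle of its face; its z axis points out of the face: towards the cassette's -x and 38 degrees upward
- scanner: pocket barcode scanner: dark stick 130 (x) x 40 (y) x 28 mm tall, 0.13 kg, lying in the cradle, window end +x. Origin: centre of its underside, z up. Reads by itself when held still with the label's middle within 15 mm of the window's axis, 30 to 160 mm in front of it, and the axis within 0.96 rad of the label's face-on direction (0.66 rad if held level along the cassette's x)
- scanner_window (a point): middle of the scanner's window, at its front end, 65 mm ahead of its origin and 14 mm above its underside; it looks along the scanner's +x
- cradle: charging cradle, fixed, cream: base 128 x 72 x 8 mm, a spine 24 mm wide that carries the scanner's underside 22 mm above the bench, four guide lugs about 40 mm tall at x +-35 to +-53 mm (3 mm of play each side of the scanner), an end stop behind it (3 mm of play). Origin on the bench under the scanner's middle, x along the scanner. Between the lugs (x -30 to 30 mm) the scanner's sides are free to grasp
- cassette_wide: the other cassette, to be left alone: same frame, label and catches, but THREE WIDE vials (28 mm across) in one row
- vial_a: bystander: slim capped vial standing on the bench, 15 mm across, 46 mm tall; origin under its centre
- vial_b: bystander: wide capped vial standing on the bench, 28 mm across, 58 mm tall; origin under its centre
- marker: bystander: marker pen lying on the bench, 128 mm long, 13 mm thick; origin under its centre
- tweezers: bystander: steel tweezers lying flat, 120 mm long, 5 mm thick; origin under its centre
- calculator: bystander: desk calculator lying flat, 150 x 100 x 14 mm; origin under its centre
- tip_box: bystander: pipette tip box, 122 x 82 x 70 mm tall; origin under its centre
- flask: bystander: conical glass flask, 66 mm across the foot, 92 mm tall; origin under its centre
- reagent_bottle: bystander: brown glass reagent bottle, 62 mm across, 128 mm tall; origin under its centre
Not all that is in view belongs to the job. What is shaped like the scanner but orange or pink is not meant.

How it is judged:
On the way, in this order (a step that is already met when the one before it is completed fails the run):
1. the held scanner is aimed at the label of the ten-vial cassette and kept steady (x of label in the frame of scanner_window between 0.03 and 0.16 m and y of label in the frame of scanner_window between -0.015 and 0.015 m and z of label in the frame of scanner_window between -0.015 and 0.015 m and angle between the x axis of scanner and the z axis of label, either way round below 0.96 rad and z of scanner_window in the frame of label above 0.02 m and linear speed of scanner below 0.03 m/s and angular speed of scanner below 0.25 rad/s and contact force between the fingers and scanner above 0.5 N and z of cassette in the frame of sampler below 0.056 m), for 0.7 s.
2. the scanner lies in its cradle again, let go of, the cassette still seated (horizontal distance between scanner and cradle below 0.02 m and z of scanner in the frame of cradle below 0.03 m and angle between the x axis of scanner and the x axis of cradle, either way round below 0.15 rad and angle between scanner's own z axis and vertical below 0.12 rad and contact force between the fingers and scanner below 0.05 N and linear speed of scanner below 0.03 m/s and z of cassette in the frame of sampler below 0.056 m), for 0.2 s.
3. both catches of the ten-vial cassette are pinched while it still sits in its bay (value of joint each of catch_left, catch_right above 0.12 rad and contact force between the fingers and cassette above 1 N and z of cassette in the frame of sampler below 0.056 m), for 0.1 s.
At the end, for the whole second after the job is handed in: The ten-vial cassette hangs from the fingers by both pinched catches (over 0.12 rad), its underside 80 mm or more above the deck, touching neither sampler nor other cassette, upright within 0.15 rad, still (under 30 mm/s); the scanner lies level in its cradle within 20 mm and 0.15 rad, untouched (value of joint each of catch_left, catch_right above 0.12 rad and contact force between the fingers and cassette above 2 N and z of cassette in the frame of sampler above 0.13 m and angle between cassette's own z axis and vertical below 0.15 rad and linear speed of each of cassette, scanner below 0.03 m/s and angular speed of cassette below 0.3 rad/s and contact force between cassette and sampler below 0.05 N and contact force between cassette and cassette_wide below 0.05 N and contact force between the fingers and scanner below 0.05 N and horizontal distance between scanner and cradle below 0.02 m and z of scanner in the frame of cradle below 0.03 m and angle between the x axis of scanner and the x axis of cradle, either way round below 0.15 rad and angle between scanner's own z axis and vertical below 0.12 rad); the arm keeps its last pose, push and grip.
It fails at once if the scanner is let go of in mid-air (contact force between the fingers and scanner below 0.01 N and z of scanner in the frame of cradle above 0.045 m).
It fails at once if the cassette is forced: pulled or pushed against the sampler with over 60 N (contact force between cassette and sampler above 60 N).
It fails at once if the ten-vial cassette is tipped by more than 0.4 rad (angle between cassette's own z axis and vertical above 0.4 rad).
It fails at once if the other cassette is moved by more than 12 mm (distance of cassette_wide from where it was at the start of the episode above 0.012 m).
It fails at once if a bystander is moved by more than 25 mm or knocked over (distance of any of vial_a, vial_b, marker, tweezers, calculator, tip_box, flask, reagent_bottle from where it was at the start of the episode above 0.025 m or angle between any of vial_a, vial_b, flask, reagent_bottle, tip_box's own z axis and vertical above 0.5 rad).
It also fails if it takes over 58 s, if anything falls off the work surface, if the arm or the gripper's body presses on something with over 40 N, if the wrist force passes 120 N, or if a joint passes its speed limit or range.

### The arm

A 6-joint arm with a two-finger parallel gripper is mounted at the origin on the work surface. World frame = base frame: x ahead of the robot, y to its left, z up, the work surface at z = 0. Lengths are in m, angles in rad, forces in N, time in s.
With the tool pointing down it reaches from about 0.4 to 0.825 m from the base axis. Payload 7 kg.
Tool frame: the origin (TCP) lies between the finger pads; the fingertips stand 22 mm ahead of it and the grasp point (between the pads) lies 3 mm ahead of it (arm.tip_reach is the distance from the TCP to the fingertips, in m); z points along the fingers, y is the line along which they close (so a half turn about z gives the same grasp; the last joint's range is limited). The gripper opens to 88 mm and grips with 3 to 60 N. Pads are 19 mm wide; open, the fingers measure 130 mm over their backs; the gripper's body (78 mm by 193 mm) begins 47 mm behind the grasp point.
Start: joints at [1.43, 0.359, 0.012, 0, -1.224, -0.288], TCP at [0.281, 0.614, 0.249] pointing down, gripper open.
Joint ranges: [-3.07, 3.07], [-1.43, 2.12], [-1.02, 1.25], [-3.03, 1.67], [-3.05, -0], [-3.03, 3.03]. Speed limits (rad/s): [2.39, 2.39, 3.01, 3.14, 3.14, 3.14].

### API

Orientations are given as [roll, pitch, yaw] about the fixed x, y, z axes, in that order (R = Rz(yaw) Ry(pitch) Rx(roll)).
In Python, from station import arm, viewer gives the robot as it stands. The module is installed in compiled form; this text tells all that it offers.
- The arm moves only by the tool apply_moves, never from a script. Its argument "commands" is a list that holds one entry, the list of rows, each a list of 5 numbers: the closure, from -1 (fully open) to 1 (shut), then the shift along the world's x, y, z as a fraction of full scale, then the turn about the world's z as a fraction of full scale. In form: [[[fingers, tx, ty, tz, yaw], ...]]. A call has 1 to 12 rows; each row shifts and turns the commanded pose from where the row before left it; what a row does not reach is not made up. Full scale, the value 1, is 20 cm for a shift and pi rad for a turn. A row lasts 1/10 s, in which the tool goes at most 50 mm and 8.59 degrees, less where a joint would pass 70% of its speed; a pose out of reach is approached as far as the arm can. A call with a number of a shift or a turn outside -1 to 1 is refused whole. A call with a gripper value outside its range is refused whole. The fingers move at their own pace and stop on an object; "force" is the grip in N (left out, the last holds). Time passes only in rows, so rows that do not move let the fingers close. It gives the time, the measured TCP pose, the force, the opening and the grip force at its end, in the units of the state.
- arm.get_state(): the state, without advancing time (a new reading comes with each control period).
- viewer.grab_frame(name): name is "scene" or "top"; returns a dict with "image" (400x640x3 uint8, blue, green, red), "mtx" (3x3 intrinsics, pixels), "rvec" (rotation vector, rad) and "tvec" (3), from world to camera coordinates, as OpenCV has them. Camera axes: x right, y down, z forward; pixel columns grow to the right and rows downward; lengths in m; the calibration is good to about 2 mm. A picture is of the moment at which its call begins. There is no depth.
- arm.job_done(): hands the job in; it is judged then, once.
The state is a dict: "t": time; "q": joint angles; "qd": joint speeds; "joint_efforts": joint torques, N m; "eef_pos": TCP position; "ee_rot": TCP orientation; "force": force on the tool from outside, world axes, zero at the start; "moment": the same for the moment, N m; "width": finger opening in m; "gripper_force": force on a finger pad.
Only numpy, scipy, OpenCV 4.12 (cv2) and the standard library are available. Lean on these libraries where they do the work, as an engineer would, in place of code of your own. Each camera call takes 0.05 s, during which the arm holds its last target. There are 200 camera calls.

## Working session

There is one attempt and no reset: what is moved stays moved. The work goes in short steps, Python scripts to look and compute and a tool call to move; the robot and the scene stay as the last step left them, time stands still between calls to the robot, and variables do not carry over. Pictures are saved under pics/ and viewed, at most 10 in all, crops included, and the job is handed in when it is done.

Besides the shell and the picture viewer there is one more tool, called after "Emit:" as a command line: name --argument value ..., lists and objects as JSON in quotes. apply_moves: Moves the arm, as the interface text tells. Shift numbers are shares of 20 cm and turn numbers shares of pi rad, none past 1 either way. Its arguments: {"type":"object","properties":{"commands":{"type":"array","items":{"type":"array","items":{"type":"array","items":{"type":"number"}}}},"force":{"type":"number"}},"required":["commands"]}

```bash
mkdir -p pics; cat > h.py <<'E'
import numpy as np, cv2
from station import arm, viewer
def grab(n,save=None):
    f=viewer.grab_frame(n); np.savez('cal_'+n,mtx=f['mtx'],rvec=f['rvec'],tvec=f['tvec'],image=f['image'])
    if save: cv2.imwrite('pics/'+save,f['image'])
    return f
def load(n): return np.load('cal_'+n+'.npz')
def ray(f,uv,z):
    R=cv2.Rodrigues(np.array(f['rvec']))[0]; t=np.array(f['tvec']).ravel()
    c=-R.T@t; d=R.T@np.linalg.inv(f['mtx'])@np.array([uv[0],uv[1],1.])
    return c+d*(z-c[2])/d[2]
def proj(f,p):
    return cv2.projectPoints(np.array(p,float).reshape(-1,3),np.array(f['rvec']),np.array(f['tvec']),f['mtx'],None)[0].reshape(-1,2)
def crop(f,x0,y0,w,h,s,name):
    cv2.imwrite('pics/'+name,cv2.resize(f['image'][y0:y0+h,x0:x0+w],None,fx=s,fy=s,interpolation=cv2.INTER_CUBIC))
E
python3 - <<'E'
from h import *
for n in('scene','top'):
    f=grab(n,n+'0.png');R=cv2.Rodrigues(np.array(f['rvec']))[0];print(n,f['mtx'],-R.T@np.array(f['tvec']).ravel(),R)
s=arm.get_state();print(s)
E
```

```text
scene [[429.00081541   0.         321.4720285 ]
 [  0.         429.00081541 196.51218832]
 [  0.           0.           1.        ]] [1.19489211 0.67809686 0.88417517] [[-0.71248778  0.70147774  0.01703344]
 [ 0.42452694  0.45026423 -0.7855183 ]
 [-0.55869315 -0.55244103 -0.61860397]]
top [[424.6503062    0.         316.00102403]
 [  0.         424.6503062  200.96752166]
 [  0.           0.           1.        ]] [ 0.34874646 -0.02962425  1.29935033] [[-0.01762376 -0.99980139 -0.00930456]
 [-0.99453121  0.01848747 -0.10279045]
 [ 0.10294205  0.00744212 -0.99465951]]
{'t': 0.1, 'q': array([ 1.43008829e+00,  3.59348059e-01,  1.11958493e-02, -2.96705040e-04,
       -1.22408959e+00, -2.88115388e-01]), 'qd': array([-0.00077989, -0.00069449,  0.00164993,  0.00215542,  0.0002655 ,
        0.0022751 ]), 'joint_efforts': array([-4.23403408e-04, -5.84160233e+01,  2.93750972e+01,  7.01531410e+00,
        1.01638897e-02, -5.79012908e-05]), 'eef_pos': array([0.28051785, 0.6135358 , 0.24771701]), 'ee_rot': array([ 3.14012750e+00, -1.43320354e-04, -4.28924347e-01]), 'force': array([-0.65285777,  0.39166542, -0.81392388]), 'moment': array([ 0.00463977, -0.00458604, -0.07858737]), 'gripper_force': 0.0, 'width': 0.0876934418758253}
```

View pics/scene0.png

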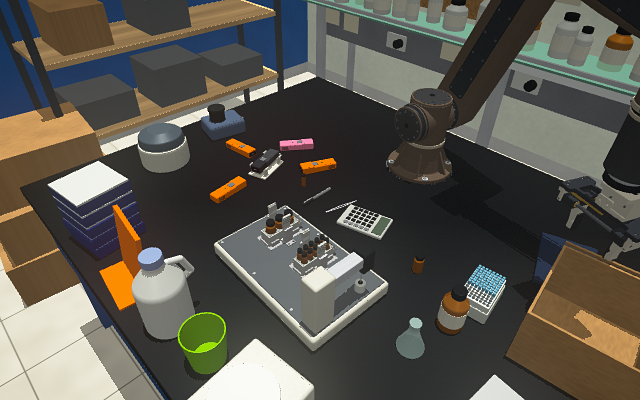

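View pics/top0.png

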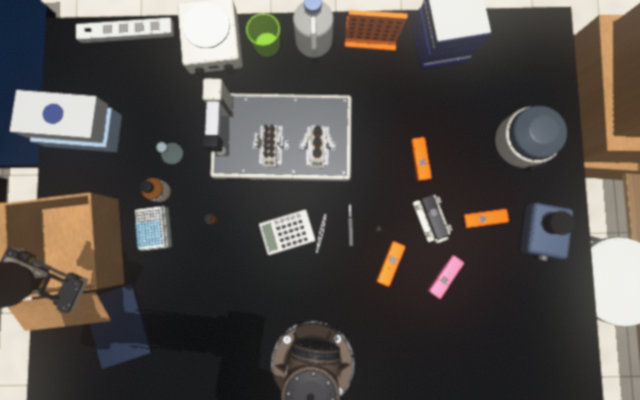

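The dark stick in the cream cradle, top (433,217), is the scanner. The similar sticks are orange at (421,158), (487,217) and (391,263), and pink at (446,277). The ten-vial cassette is at top (270,145), in the left bay. The one at (317,145) has three wide vials. Next, one close crop of each.

```bash
python3 - <<'E'
from h import *
f=load('top')['image']
a=cv2.resize(f[90:190,205:355],None,fx=5,fy=5,interpolation=cv2.INTER_CUBIC)
cv2.imwrite('pics/c1.png',a)
b=cv2.resize(f[185:255,395:475],None,fx=7,fy=7,interpolation=cv2.INTER_CUBIC)
g=load('scene')['image']
c=cv2.resize(g[130:190,230:300],None,fx=7,fy=7,interpolation=cv2.INTER_CUBIC)[:, :]
b=b[:420,:400] if 0 else cv2.resize(b,(400,350)); c=cv2.resize(c,(400,343))
c=cv2.copyMakeBorder(c,0,7,0,0,cv2.BORDER_CONSTANT)
cv2.imwrite('pics/c2.png',np.hstack([b,c]))
E
```

```text
(no output)
```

View pics/c1.png

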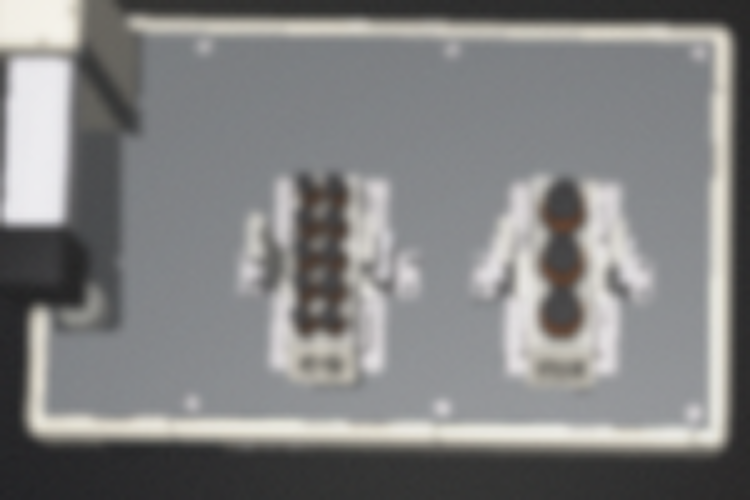

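View pics/c2.png

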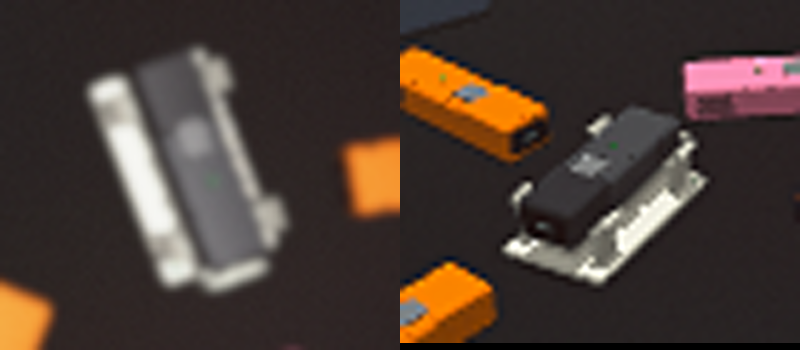

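The crops show the dark scanner in the cream cradle, with its window end up-left in top (428,197) and the end stop at (442,239). Two rows of slim caps at top (269,142) confirm the ten-vial cassette.

```bash
cat >> h.py <<'E'
def yaw2(a): return np.array([[np.cos(a),-np.sin(a)],[np.sin(a),np.cos(a)]])
E
python3 - <<'E'
from h import *
t=load('top');s=load('scene')
C=[(211.2,177.2),(350.2,179.2),(351.8,96.2)]
P=[ray(t,c,.05)[:2] for c in C];print('deck corners FL,FR,BR',P)
e=P[0]-P[1];print('len',np.linalg.norm(e),np.linalg.norm(P[2]-P[1]))
a1=np.arctan2(e[1],e[0])-np.pi/2; e2=P[2]-P[1]; a2=np.arctan2(e2[1],e2[0]);print('yaw',a1,a2)
# model corners FL(-.1,.25) FR(-.1,-.17) BR(.16,-.17)
M=np.array([(-.1,.25),(-.1,-.17),(.16,-.17)]);Pm=np.array(P)
a=(a1*420+a2*260)/680;o=(Pm-M@yaw2(a).T).mean(0);print('sampler',o,a,'res',Pm-M@yaw2(a).T-o)
print('cass',o+yaw2(a)@[0,.07])
co=lambda x,y:(205+x/5,90+y/5)
pl=ray(t,co(250,270),.14);pr=ray(t,co(410,275),.14);print('pads',pl,pr)
cam=np.array([.3487,-.0296]);
fr=[ray(t,co(*c),.116)[:2] for c in[(322,172),(322,335)]];print('caps',fr)
# scanner
b=lambda x,y:(395+x/5,185+y/5)
Q=np.array([ray(t,b(*c),.05)[:2] for c in[(135,65),(190,48),(268,250),(205,268)]]);print(Q)
f=(Q[0]+Q[1])/2;r=(Q[2]+Q[3])/2;d=f-r;print('scan len',np.linalg.norm(d),np.linalg.norm(Q[0]-Q[1]),'yaw',np.arctan2(d[1],d[0]),'mid',(f+r)/2)
lp=lambda x,y:(230+(x-400)*70/400,130+y*60/343)
c=[ray(s,lp(*q),.05)[:2] for q in[(527,190),(583,207),(690,130),(632,108)]];c=np.array(c);print('scene top corners',c)
f=(c[0]+c[1])/2;r=(c[2]+c[3])/2;d=f-r;print(np.linalg.norm(d),np.linalg.norm(c[0]-c[1]),np.arctan2(d[1],d[0]),(f+r)/2)
E
```

```text
deck corners FL,FR,BR [array([0.55509741, 0.29094376]), array([ 0.54117259, -0.12302712]), array([ 0.79541096, -0.13446338])]
len 0.41420501642559965 0.2544954543889234
yaw -0.03362452363907886 -0.04495213811958536
sampler [0.64502245 0.04062353] -0.0379556703522137 res [[ 0.0005163  -0.00329436]
 [ 0.00252903  0.00243226]
 [-0.00304534  0.0008621 ]]
cass [0.64767871 0.11057311]
pads [0.63149244 0.14623531 0.14      ] [0.62688084 0.05703155 0.14      ]
caps [array([0.69363759, 0.10851152]), array([0.59895818, 0.10911116])]
[[ 0.48103825 -0.33341721]
 [ 0.49053422 -0.36627717]
 [ 0.3707757  -0.40632724]
 [ 0.36094527 -0.36908276]]
scan len 0.1257592917053355 0.03420453431071285 yaw 0.3057766952678544 mid [ 0.42582336 -0.3687761 ]
scene top corners [[ 0.485462   -0.36471988]
 [ 0.47213643 -0.32715318]
 [ 0.36951508 -0.34898685]
 [ 0.37964134 -0.39404887]]
0.10731459629791355 0.03986010048761868 0.24069432498799623 [ 0.42668871 -0.35872719]
```

```bash
python3 - <<'E'
from h import *
from scipy.optimize import least_squares
t=load('top');s=load('scene')
b=lambda x,y:(395+x/5,185+y/5)
lp=lambda x,y:(230+(x-400)*70/400,130+y*60/343)
box=[(65,20),(65,-20),(-65,-20),(-65,20)]
T=[b(*c) for c in[(135,65),(190,48),(268,250),(205,268)]]
S=[lp(*q) for q in[(583,207),(527,190),(632,108),(690,130)]]
SB=[lp(*q) for q in[(600,280),(502,242),(708,178)]]; MB=[(64,36),(64,-36),(-64,36)]
def mk(p,m,z): 
    m=np.array(m)/1000.; return np.c_[m@yaw2(p[2]).T+p[:2],np.full(len(m),z)]
def r(p): return np.r_[(proj(t,mk(p,box,.05))-T).ravel(),(proj(s,mk(p,box,.05))-S).ravel(),(proj(s,mk(p,MB,.008))-SB).ravel()]
o=least_squares(r,[.426,-.365,.29],loss='soft_l1');print(o.x,r(o.x).reshape(-1,2).round(1))
# overlays
def draw(f,polys,x0,y0,w,h,k):
    im=cv2.resize(f['image'][y0:y0+h,x0:x0+w],None,fx=k,fy=k,interpolation=cv2.INTER_CUBIC)
    for P,c in polys:
        cv2.polylines(im,[((proj(f,P)-[x0,y0]+.5)*k).astype(int)],True,c,1)
    return im
p=o.x;base=[(64,36),(64,-36),(-64,-36),(-64,36)]
pol=[(mk(p,box,.05),(0,255,0)),(mk(p,base,.008),(0,0,255)),(mk(p,box,.022),(255,255,0))]
A=draw(t,pol,405,190,60,60,6);B=draw(s,pol,238,140,60,60,6)
# sampler/cassette model
q=[.645,.0406,-.038]
out=[(160,250),(160,-170),(-100,-170),(-100,250)]
c=lambda dx,dy:(np.array(dx)+0,np.array(dy))
fr=[(52,90),(52,50),(-52,50),(-52,90)];pl=[(13,105),(-13,105),(-13,35),(13,35)];lab=[(-60,88),(-60,52)]
po=[(mk(q,out,.05),(0,255,0)),(mk(q,fr,.084),(0,0,255)),(mk(q,pl,.14),(255,255,0)),(mk(q,lab,.077),(0,255,255)),(mk(q,[(160,190),(-100,190)],.2),(255,0,255))]
C=draw(t,po,205,90,150,95,5);D=draw(s,po,280,225,70,60,6)
W=np.zeros((600,800,3),np.uint8)
# layout
C=cv2.resize(C,(380,241));
W[:240,:380]=C[:240];W[240:600,:360]=A;W[240:600,400:760]=B
W[:240,400:680]=cv2.resize(D,(280,240))
cv2.imwrite('pics/ov.png',W)
E
```

```text
[ 0.42475928 -0.36673707  0.31445315] [[-2.   0.3]
 [-0.2 -0.7]
 [-0.1  0.6]
 [-0.4  1.4]
 [-2.   0.9]
 [-1.9  0.7]
 [ 0.2 -2.3]
 [-0.7 -3.3]
 [-0.1 -0.8]
 [-0.1  0.1]
 [ 0.2 -0.8]]
```

View pics/ov.png

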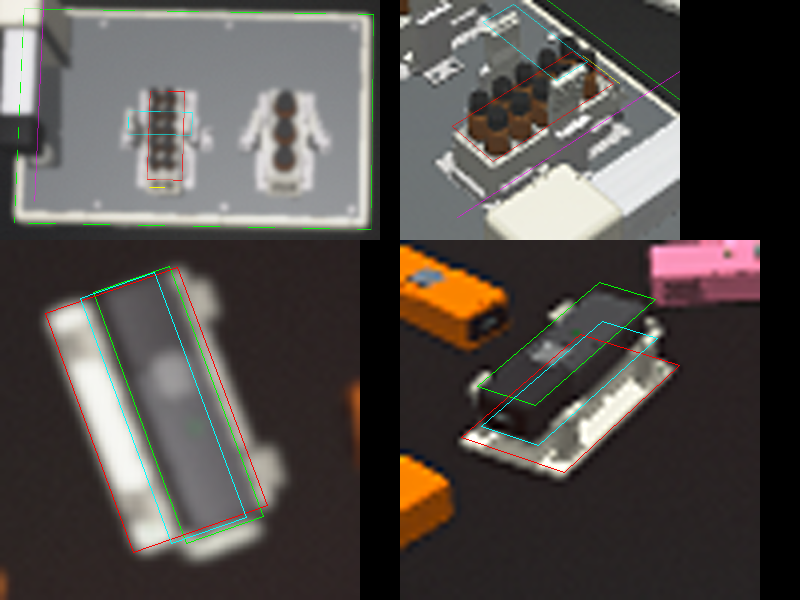

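```bash
python3 - <<'E'
from h import *
t=load('top');s=load('scene')
im=lambda f,x0,y0,w,h,k:cv2.resize(f['image'][y0:y0+h,x0:x0+w],None,fx=k,fy=k,interpolation=cv2.INTER_CUBIC)
W=np.zeros((600,800,3),np.uint8)
W[:480,:400]=im(s,288,228,50,60,8)
T=im(t,248,120,48,52,8);W[:416,410:794]=T
cv2.imwrite('pics/ca.png',W)
E
```

```text
(no output)
```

View pics/ca.png

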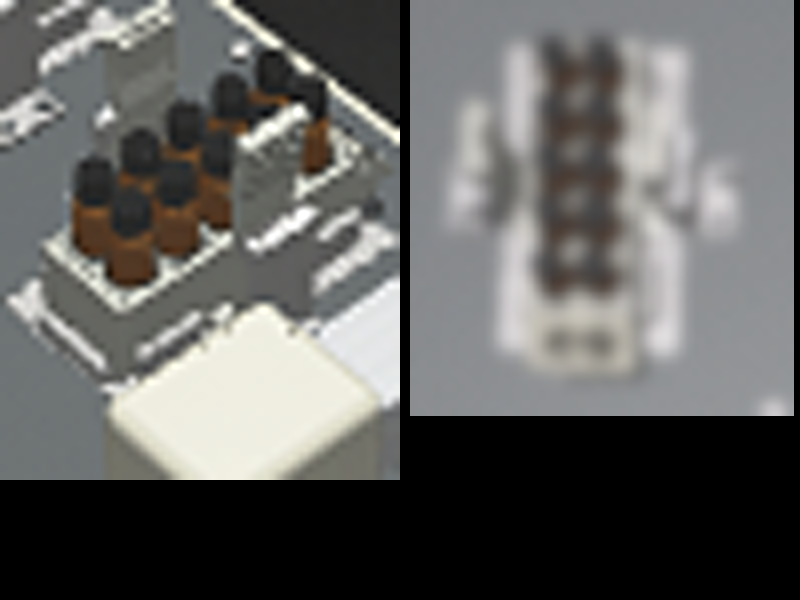

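```bash
python3 - <<'E'
from h import *
t=load('top');s=load('scene')
a=lambda x,y:(288+x/8-.5,228+y/8-.5)
b=lambda x,y:(248+(x-410)/8-.5,120+y/8-.5)
for n,c in [('padL',(274,125)),('padR',(140,26)),('padL a',(242,142)),('padL b',(308,110)),('padR a',(110,42)),('padR b',(172,10))]: print(n,ray(s,a(*c),.14)[:2])
for n,c in [('capBR',(95,168)),('capBL',(131,200)),('capFR',(275,60)),('capFL',(310,88))]: print(n,ray(s,a(*c),.116)[:2])
for n,c in [('frBL',(122,302)),('frBR',(50,243))]: print(n,ray(s,a(*c),.084)[:2])
print('top');
for n,c in [('capFL',(557,270)),('capFR',(602,270)),('capBL',(557,50)),('capBR',(602,50))]: print(n,ray(t,b(*c),.116)[:2])
q=[.645,.0406,-.038]
def w(x,y,z): 
    v=yaw2(q[2])@[x,y]+q[:2]; return proj(t,[v[0],v[1],z])[0]
for n,p in [('padLtop',(0,.105,.14)),('padRtop',(0,.035,.14)),('keepL',(0,.105,.099)),('keepR',(0,.035,.099)),('label',(-.06,.07,.077))]:
    u=w(*p); print(n,((u-[248,120]+.5)*8+[410,0]).round())
E
```

```text
padL [0.65254306 0.14628209]
padR [0.65204486 0.08506878]
padL a [0.66483839 0.1447936 ]
padL b [0.64028189 0.14884011]
padR a [0.66396792 0.08398824]
padR b [0.63952404 0.08660139]
capBR [0.68911722 0.10411158]
capBL [0.69038292 0.12209221]
capFR [0.6137659  0.10799541]
capFL [0.61477594 0.12506981]
frBL [0.70141545 0.12950314]
frBR [0.70091433 0.09510508]
top
capFL [0.60996859 0.11905446]
capFR [0.60965454 0.10307894]
capBL [0.6898909  0.11861662]
capBR [0.6895646  0.10253214]
padLtop [472. 147.]
padRtop [672. 150.]
keepL [489. 175.]
keepR [683. 179.]
label [588. 352.]
```

Emit:
apply_moves --commands '[[[-1, 0.1375, -0.1633, 0, -0.0294], [-1, 0.1375, -0.1633, 0, -0.0294], [-1, 0.1375, -0.1633, 0, -0.0294], [-1, 0.1375, -0.1633, 0, -0.0294], [-1, 0.1375, -0.1633, 0, -0.0294], [-1, 0.1375, -0.1633, 0, -0.0294], [-1, 0.1375, -0.1633, 0, -0.0294], [-1, 0.1375, -0.1633, 0, -0.0294], [-1, 0, -0.2, 0, -0.0294], [-1, 0, -0.2, 0, -0.0294], [-1, 0, -0.2, 0, -0.0294], [-1, 0, -0.2, 0, -0.0294]]]' --force 20

```text
t: 1.3
eef_pos: [0.5002, 0.1908, 0.2482]
ee_rot: [3.141, -0.0, -1.541]
force: [1.4, -0.1, 0.5]
width: 0.0873
gripper_force: 0.0
```

Emit:
apply_moves --commands '[[[-0.3, 0, -0.2, 0, -0.0294], [-0.3, 0, -0.2, 0, -0.0294], [-0.3, 0, -0.2, 0, -0.0294], [-0.3, 0, -0.2, 0, -0.0294], [-0.3, 0, -0.2, 0, -0.0294], [-0.3, 0, -0.2, 0, -0.0294]]]'

```text
t: 1.9
eef_pos: [0.5002, -0.049, 0.2485]
ee_rot: [3.141, 0.0, -2.095]
force: [-0.3, 0.1, -1.2]
width: 0.0574
gripper_force: 0.0
```

Emit:
apply_moves --commands '[[[-0.3, -0.0469, -0.198, 0, -0.0294], [-0.3, -0.0469, -0.198, 0, -0.0294], [-0.3, -0.0469, -0.198, 0, -0.0294], [-0.3, -0.0469, -0.198, 0, -0.0294], [-0.3, -0.0469, -0.198, 0, -0.0294], [-0.3, -0.0469, -0.198, 0, -0.0294], [-0.3, -0.0469, -0.198, 0, -0.0294], [-0.3, -0.0469, -0.198, 0, -0.0294], [-0.3, 0, 0, 0, 0], [-0.3, 0, 0, 0, 0]]]'

```text
t: 2.9
eef_pos: [0.4248, -0.3649, 0.2478]
ee_rot: [3.141, -0.001, -2.832]
force: [-0.0, -0.4, 0.4]
width: 0.0571
gripper_force: 0.0
```

Emit:
apply_moves --commands '[[[-0.3, 0, 0, -0.2, 0], [-0.3, 0, 0, -0.2, 0], [-0.3, 0, 0, -0.2, 0], [-0.3, 0, 0, -0.19, 0], [-0.3, 0, 0, 0, 0], [-0.3, 0, 0, 0, 0]]]'

```text
t: 3.5
eef_pos: [0.4261, -0.3636, 0.0911]
ee_rot: [3.141, -0.001, -2.828]
force: [-0.0, -0.2, 0.8]
width: 0.0568
gripper_force: 0.0
```

```bash
python3 - <<'E'
from h import *
s=grab('scene');t=grab('top')
im=lambda f,x0,y0,w,h,k:cv2.resize(f['image'][y0:y0+h,x0:x0+w],None,fx=k,fy=k,interpolation=cv2.INTER_CUBIC)
W=np.zeros((420,800,3),np.uint8)
W[:400,:400]=im(s,230,110,80,80,5);W[:400,400:]=im(t,395,180,80,80,5)
cv2.imwrite('pics/g.png',W);print(arm.get_state()['eef_pos'])
E
```

```text
[ 0.4272449  -0.36442396  0.09284208]
```

View pics/g.png

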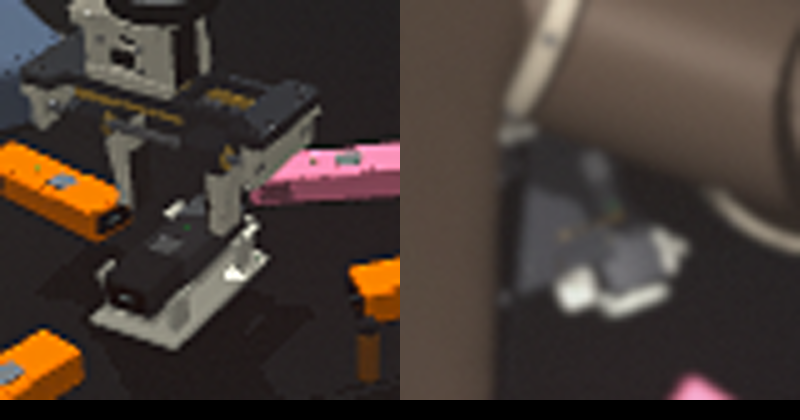

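The fingers straddle the scanner between the lugs, with the left finger at crop (225,215) and the window end at (125,297). Descending to grip.

Emit:
apply_moves --commands '[[[-0.3, 0, 0, -0.13, 0], [-0.3, 0, 0, -0.12, 0], [-0.3, 0, 0, 0, 0], [1, 0, 0, 0, 0], [1, 0, 0, 0, 0], [1, 0, 0, 0, 0], [1, 0, 0, 0, 0], [1, 0, 0, 0, 0], [1, 0, 0, 0, 0]]]'

```text
t: 4.5
eef_pos: [0.4271, -0.365, 0.0425]
ee_rot: [-3.139, 0.002, -2.829]
force: [0.4, -0.0, 8.0]
width: 0.0397
gripper_force: 20.0
```

Emit:
apply_moves --commands '[[[1, 0, 0, 0.05, 0], [1, 0, 0, 0.1, 0], [1, 0, 0, 0.15, 0], [1, 0, 0, 0.2, 0], [1, 0, 0, 0, 0]]]'

```text
t: 5.0
eef_pos: [0.4282, -0.3657, 0.1466]
ee_rot: [-3.135, 0.006, -2.829]
force: [1.6, -0.3, -1.8]
width: 0.0398
gripper_force: 19.9
```

Emit:
apply_moves --commands '[[[1, 0.0083, 0.15, 0, -0.0094], [1, 0.0083, 0.21, 0, -0.0094], [1, 0.0083, 0.215, 0, -0.0094], [1, 0.0083, 0.215, 0, -0.0094], [1, 0.0083, 0.215, 0, -0.0094], [1, 0.0083, 0.215, 0, -0.0094], [1, 0.0083, 0.215, 0, -0.0094], [1, 0.0083, 0.215, 0, -0.0094], [1, 0.0083, 0.215, 0, -0.0094], [1, 0.0083, 0.215, 0, -0.0094], [1, 0.0083, 0.215, 0, -0.0094], [1, 0.0083, 0.148, 0, -0.0094]]]'

```text
t: 6.2
eef_pos: [0.4452, 0.1268, 0.1411]
ee_rot: [3.141, 0.001, 3.099]
force: [0.9, -0.7, -1.7]
width: 0.0401
gripper_force: 19.9
```

Emit:
apply_moves --commands '[[[1, 0, 0, -0.1, 0], [1, 0, 0, -0.1, 0], [1, 0, 0, -0.095, 0], [1, 0, 0, 0, 0], [1, 0, 0, 0, 0]]]'

```text
t: 6.7
eef_pos: [0.4455, 0.1242, 0.0819]
ee_rot: [-3.141, -0.0, 3.099]
force: [0.4, 0.2, 0.3]
width: 0.0397
gripper_force: 19.9
```

```bash
python3 - <<'E'
from h import *
s=grab('scene');t=grab('top')
im=lambda f,x0,y0,w,h,k:cv2.resize(f['image'][y0:y0+h,x0:x0+w],None,fx=k,fy=k,interpolation=cv2.INTER_CUBIC)
W=np.zeros((450,800,3),np.uint8)
W[:450,:400]=im(s,270,170,80,90,5);W[:450,400:]=im(t,235,120,80,90,5)
cv2.imwrite('pics/sc.png',W);st=arm.get_state();print(st['eef_pos'],st['ee_rot'],st['width'],st['gripper_force'],st['force'])
E
```

```text
[0.44611536 0.12468473 0.08265646] [3.14064781e+00 1.28313823e-03 3.09856249e+00] 0.039748272265060544 19.91285741329193 [-0.59330447 -0.00640464 -1.49498041]
```

View pics/sc.png

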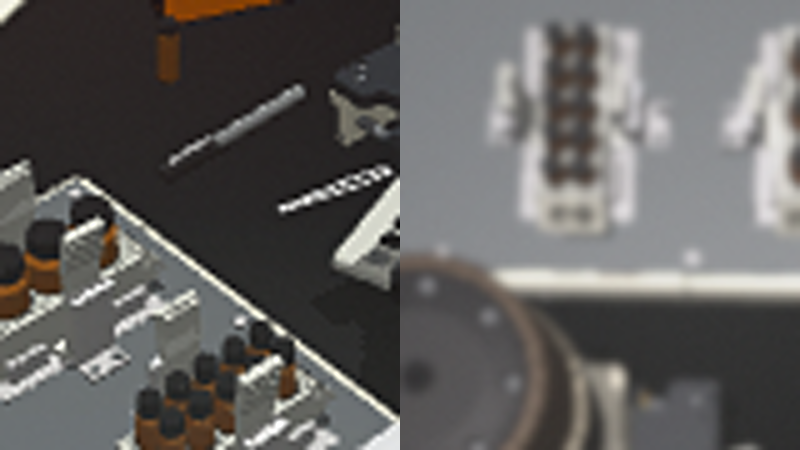

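The crop missed the scanner, but the top half shows the label at top px (269,163). The arm reads about 4 mm left of the label's axis, so I'll shift right by that and hold.

Emit:
apply_moves --commands '[[[1, 0, -0.02, 0, 0], [1, 0, 0, 0, 0], [1, 0, 0, 0, 0], [1, 0, 0, 0, 0], [1, 0, 0, 0, 0], [1, 0, 0, 0, 0], [1, 0, 0, 0, 0], [1, 0, 0, 0, 0], [1, 0, 0, 0, 0], [1, 0, 0, 0, 0], [1, 0, 0, 0, 0], [1, 0, 0, 0, 0]]]'

```text
t: 8.0
eef_pos: [0.4455, 0.1204, 0.0816]
ee_rot: [3.142, -0.0, 3.099]
force: [0.8, 0.6, -1.4]
width: 0.0396
gripper_force: 19.9
```

```bash
python3 - <<'E'
from h import *
s=grab('scene')
print(arm.get_state()['eef_pos'])
# predicted window position & label
for p in [(.510,.119,.077),(.590,.1145,.077),(.445,.1216,.077)]: print(proj(s,p))
crop(s,290,150,150,120,5,'sc2.png')
E
```

```text
[0.44553867 0.12039428 0.08156601]
[[351.02506746 229.49486911]]
[[329.64348767 242.63470033]]
[[367.03160132 219.30804447]]
```

View pics/sc2.png

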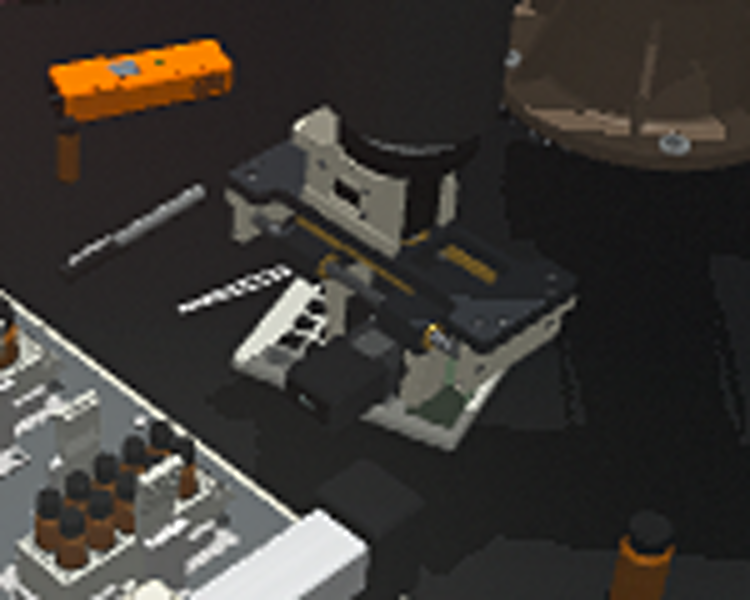

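The window shows at crop (310,402), which is px (352,230) against a predicted (351,229.5), so the aim is good. Returning the scanner to the cradle.

Emit:
apply_moves --commands '[[[1, 0, 0, 0.1, 0], [1, 0, 0, 0.1, 0], [1, 0, 0, 0.095, 0], [1, 0, 0, 0, 0]]]'

```text
t: 8.45
eef_pos: [0.4469, 0.1212, 0.1429]
ee_rot: [3.139, 0.004, 3.099]
force: [0.4, 0.8, -1.0]
width: 0.0398
gripper_force: 19.9
```

Emit:
apply_moves --commands '[[[1, -0.0083, -0.128, 0, 0.0094], [1, -0.0083, -0.21, 0, 0.0094], [1, -0.0083, -0.215, 0, 0.0094], [1, -0.0083, -0.215, 0, 0.0094], [1, -0.0083, -0.215, 0, 0.0094], [1, -0.0083, -0.215, 0, 0.0094], [1, -0.0083, -0.215, 0, 0.0094], [1, -0.0083, -0.215, 0, 0.0094], [1, -0.0083, -0.215, 0, 0.0094], [1, -0.0083, -0.215, 0, 0.0094], [1, -0.0083, -0.215, 0, 0.0094], [1, -0.0083, -0.15, 0, 0.0094]]]'

```text
t: 9.65
eef_pos: [0.4249, -0.3666, 0.1395]
ee_rot: [3.141, -0.001, -2.83]
force: [0.6, 0.1, -1.1]
width: 0.0399
gripper_force: 19.9
```

Emit:
apply_moves --commands '[[[1, 0, 0, 0, 0], [1, 0, 0, 0, 0], [1, 0, 0, -0.15, 0], [1, 0, 0, 0, 0], [1, 0, 0, 0, 0], [1, 0, 0, 0, 0]]]'

```text
t: 10.25
eef_pos: [0.4263, -0.3639, 0.1116]
ee_rot: [-3.141, 0.001, -2.829]
force: [0.1, 0.4, -1.3]
width: 0.0399
gripper_force: 19.9
```

```bash
python3 - <<'E'
from h import *
P=[]
for i in range(6):
    viewer.grab_frame('top');st=arm.get_state();P.append(np.r_[st['eef_pos'],st['ee_rot'][2]])
print(np.mean(P,0),np.std(P,0))
E
```

```text
[ 0.42616756 -0.36415676  0.11149665 -2.8297028 ] [1.93714998e-04 6.78125319e-05 2.27615373e-04 3.19819067e-04]
```

Emit:
apply_moves --commands '[[[1, 0, 0, -0.1, 0], [1, 0, 0, -0.1, 0], [1, 0, 0, -0.07, 0], [1, 0, 0, -0.04, 0], [1, 0, 0, -0.03, 0], [1, 0, 0, 0, 0], [1, 0, 0, 0, 0], [1, 0, 0, 0, 0]]]'

```text
t: 11.35
eef_pos: [0.4262, -0.3659, 0.0445]
ee_rot: [-3.139, 0.001, -2.83]
force: [-4.2, -5.3, 7.7]
width: 0.0433
gripper_force: 20.0
```

```bash
python3 - <<'E'
from h import *
s=grab('scene');st=arm.get_state();print(st['eef_pos'],st['width'],st['force'],st['moment'])
crop(s,230,120,75,60,10,'pb.png')
E
```

```text
[ 0.42618572 -0.36585574  0.04444978] 0.04308273553429777 [-3.78520584 -5.74470393  9.91716537] [-1.81773652  1.36277289 -0.02202033]
```

View pics/pb.png

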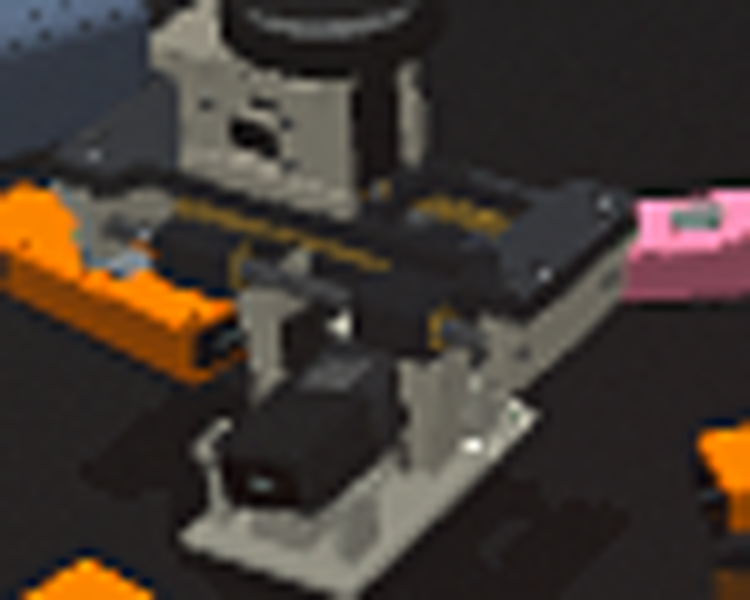

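The scanner sits about 2 mm high and slightly rolled, with its left edge catching on a lug near crop (360,520). The side force pushes it to its right, so I'll lift a little, shift right and try again. That was my tenth picture, so from here I go by the readings.

Emit:
apply_moves --commands '[[[1, 0, 0, 0.07, 0], [1, 0, 0, 0.07, 0], [1, 0.005, -0.015, 0, 0], [1, 0, 0, 0, 0], [1, 0, 0, 0, 0]]]'

```text
t: 11.9
eef_pos: [0.4263, -0.3671, 0.0699]
ee_rot: [3.141, -0.001, -2.831]
force: [-0.2, -0.2, -0.9]
width: 0.043
gripper_force: 20.0
```

Emit:
apply_moves --commands '[[[1, 0, 0, -0.05, 0], [1, 0, 0, -0.04, 0], [1, 0, 0, -0.02, 0], [1, 0, 0, -0.01, 0], [1, 0, 0, 0, 0], [1, 0, 0, 0, 0]]]'

```text
t: 12.5
eef_pos: [0.4267, -0.3673, 0.0466]
ee_rot: [-3.142, 0.0, -2.83]
force: [0.3, -0.1, -1.3]
width: 0.0434
gripper_force: 20.0
```

Emit:
apply_moves --commands '[[[1, 0, 0, -0.01, 0], [1, 0, 0, 0, 0], [1, 0, 0, 0, 0]]]'

```text
t: 12.8
eef_pos: [0.4266, -0.3672, 0.0447]
ee_rot: [-3.141, 0.0, -2.83]
force: [-0.7, -0.2, -1.2]
width: 0.0434
gripper_force: 20.0
```

Emit:
apply_moves --commands '[[[1, 0, 0, -0.01, 0], [1, 0, 0, 0, 0], [1, 0, 0, 0, 0]]]'

```text
t: 13.1
eef_pos: [0.4267, -0.3673, 0.0426]
ee_rot: [-3.141, 0.0, -2.83]
force: [1.7, -1.1, -0.9]
width: 0.0438
gripper_force: 20.0
```

Emit:
apply_moves --commands '[[[1, 0, 0, -0.003, 0], [1, 0, 0, 0, 0], [1, 0, 0, 0, 0], [1, 0, 0, 0, 0]]]' --force 3

```text
t: 13.5
eef_pos: [0.4267, -0.3673, 0.042]
ee_rot: [-3.141, 0.0, -2.83]
force: [-0.2, -1.1, -0.0]
width: 0.044
gripper_force: 3.0
```

Emit:
apply_moves --commands '[[[-0.1, 0, 0, 0, 0], [-0.4, 0, 0, 0, 0], [-0.6, 0, 0, 0, 0], [-0.6, 0, 0, 0, 0], [-0.6, 0, 0, 0, 0]]]'

```text
t: 14.0
eef_pos: [0.4266, -0.3672, 0.042]
ee_rot: [-3.142, 0.0, -2.83]
force: [-0.2, -0.7, 1.0]
width: 0.0692
gripper_force: 0.0
```

Emit:
apply_moves --commands '[[[-0.6, 0, 0, 0.1, 0], [-0.6, 0, 0, 0.2, 0], [-0.6, 0, 0, 0.2, 0], [-0.6, 0, 0, 0.2, 0], [-0.6, 0, 0, 0.2, 0], [-1, -0.01, 0.2, 0.1, 0], [-1, -0.01, 0.2, 0, 0], [-1, 0.0, 0.2, 0, 0], [-1, 0.02, 0.2, 0, 0], [-1, 0.05, 0.2, 0, 0], [-1, 0.05, 0.2, 0, 0]]]'

```text
t: 15.1
eef_pos: [0.4464, -0.1257, 0.2424]
ee_rot: [-3.141, 0.001, -2.83]
force: [1.9, -0.0, 0.3]
width: 0.0874
gripper_force: 0.0
```

```bash
python3 - <<'E'
import os
os.system('cp cal_top.npz top_g.npz; cp cal_scene.npz scene_g.npz')
from h import *
import numpy as np
f0=cv2.imread('pics/top0.png');g0=cv2.imread('pics/scene0.png')
t=grab('top','top1.png');s=grab('scene','scene1.png');print(arm.get_state()['eef_pos'])
# compare crops near cradle before/after: diff and phase shift
for n,a,b,(x,y,w,h) in[('top',f0,t['image'],(407,188,52,60)),('scene',g0,s['image'],(242,142,48,45))]:
    A=a[y:y+h,x:x+w].astype(int);B=b[y:y+h,x:x+w].astype(int);d=np.abs(A-B).sum(2)
    print(n,d.mean(),d.max(),(d>60).sum())
    ys,xs=np.where(d>60)
    if len(xs): print(xs.min()+x,xs.max()+x,ys.min()+y,ys.max()+y)
    # scanner grey button and dark body: shift by ECC
    ga=cv2.cvtColor(A.astype(np.uint8),cv2.COLOR_BGR2GRAY);gb=cv2.cvtColor(B.astype(np.uint8),cv2.COLOR_BGR2GRAY)
    m=np.eye(2,3,dtype=np.float32)
    try: print(cv2.findTransformECC(ga,gb,m,cv2.MOTION_EUCLIDEAN))
    except Exception as e: print(e)
E
```

```text
[ 0.44755777 -0.12379446  0.24237053]
top 21.833333333333332 264 362
407 449 188 241
(0.975264238098497, array([[ 0.9999889 ,  0.00470276, -0.39803645],
       [-0.00470276,  0.9999889 ,  0.29462337]], dtype=float32))
scene 10.696296296296296 397 93
250 279 149 177
(0.9923695094268662, array([[ 0.99999905, -0.00138212,  0.17448424],
       [ 0.00138212,  0.99999905,  0.01171127]], dtype=float32))
```

```bash
python3 - <<'E'
from h import *
def shift(a,b,x,y,r=5):
    k=8;up=lambda i:cv2.resize(i,None,fx=k,fy=k,interpolation=cv2.INTER_CUBIC)
    T=up(a[y-r:y+r+1,x-r:x+r+1]);S=up(b[y-r-4:y+r+5,x-r-4:x+r+5])
    m=cv2.matchTemplate(S,T,cv2.TM_CCOEFF_NORMED);_,v,_,l=cv2.minMaxLoc(m);return l[0]/k-4,l[1]/k-4,round(v,3)
f0,f1=cv2.imread('pics/top0.png'),cv2.imread('pics/top1.png');g0,g1=cv2.imread('pics/scene0.png'),cv2.imread('pics/scene1.png')
print('scene button,window,rear',shift(g0,g1,263,158,4),shift(g0,g1,255,169,4),shift(g0,g1,275,152,4))
print('top button,led,rear',shift(f0,f1,434,213,4),shift(f0,f1,437,221,4))
E
```

```text
scene button,window,rear (1.0, 0.125, 0.944) (0.875, -0.125, 0.946) (0.375, -0.125, 0.869)
top button,led,rear (-0.875, 0.75, 0.977) (-0.625, 1.0, 0.955)
```

The scanner is back, about 3 mm within its play and flat: the button and window shifted alike in both views. Moving over the cassette.

Emit:
apply_moves --commands '[[[-1, 0.1265, 0.1474, 0, -0.0141], [-1, 0.1265, 0.1474, 0, -0.0141], [-1, 0.1265, 0.1474, 0, -0.0141], [-1, 0.1265, 0.1474, 0, -0.0141], [-1, 0.1265, 0.1474, 0, -0.0141], [-1, 0.1265, 0.1474, 0, -0.0141], [-1, 0.1265, 0.1474, 0, -0.0141], [-1, 0.1265, 0.1474, 0, -0.0141], [-1, 0, 0, 0, 0], [-1, 0, 0, 0, 0], [-1, 0, 0, 0, 0]]]'

```text
t: 16.3
eef_pos: [0.6486, 0.1078, 0.2418]
ee_rot: [-3.141, -0.001, 3.098]
force: [-0.2, -0.5, -0.6]
width: 0.0879
gripper_force: 0.0
```

Emit:
apply_moves --commands '[[[-1, 0.007, 0.02, -0.05, 0], [-1, 0, 0, -0.15, 0], [-1, 0, 0, -0.15, 0], [-1, 0, 0, -0.12, 0], [-1, 0, 0, -0.06, 0], [-1, 0, 0, -0.03, 0], [-1, 0, 0, 0, 0], [-1, 0, 0, 0, 0]]]'

```text
t: 17.1
eef_pos: [0.6511, 0.1127, 0.1312]
ee_rot: [3.141, 0.002, 3.099]
force: [-0.5, 0.8, 0.7]
width: 0.0879
gripper_force: 0.0
```

```bash
python3 - <<'E'
from h import *
s0=cv2.imread('pics/scene0.png')
s=grab('scene','scene2.png');st=arm.get_state();print(st['eef_pos'],st['force'],st['width'])
E
```

```text
[0.65114457 0.11282709 0.13135204] [ 0.06873002 -0.50167722 -0.14229823] 0.08778116023834802
```

Emit:
apply_moves --commands '[[[1, 0, 0, 0, 0], [1, 0, 0, 0, 0], [1, 0, 0, 0, 0], [1, 0, 0, 0, 0], [1, 0, 0, 0, 0]]]' --force 4

```text
t: 17.65
eef_pos: [0.6507, 0.1127, 0.1303]
ee_rot: [3.141, 0.001, 3.099]
force: [-0.1, -0.4, 2.2]
width: 0.0532
gripper_force: 3.7
```

Both catches give evenly and the side force is about 0. Increasing the squeeze.

Emit:
apply_moves --commands '[[[1, 0, 0, 0, 0], [1, 0, 0, 0, 0], [1, 0, 0, 0, 0], [1, 0, 0, 0, 0], [1, 0, 0, 0, 0], [1, 0, 0, 0, 0]]]' --force 20

```text
t: 18.25
eef_pos: [0.6506, 0.1127, 0.1301]
ee_rot: [3.141, 0.0, 3.099]
force: [0.6, 1.9, 3.6]
width: 0.0409
gripper_force: 19.8
```

Emit:
apply_moves --commands '[[[1, 0, 0, 0.01, 0], [1, 0, 0, 0.015, 0], [1, 0, 0, 0.015, 0], [1, 0, 0, 0, 0]]]'

```text
t: 18.65
eef_pos: [0.6504, 0.1125, 0.1382]
ee_rot: [-3.142, -0.0, 3.099]
force: [0.1, 0.1, -1.0]
width: 0.0411
gripper_force: 19.8
```

It has come up 8 mm with no resistance, so it is unlocked. Lifting.

Emit:
apply_moves --commands '[[[1, 0, 0, 0.03, 0], [1, 0, 0, 0.06, 0], [1, 0, 0, 0.08, 0], [1, 0, 0, 0.09, 0], [1, 0, 0, 0.09, 0], [1, 0, 0, 0.09, 0], [1, 0, 0, 0.07, 0], [1, 0, 0, 0.04, 0], [1, 0, 0, 0.02, 0], [1, 0, 0, 0, 0], [1, 0, 0, 0, 0], [1, 0, 0, 0, 0]]]'

```text
t: 19.85
eef_pos: [0.6501, 0.1125, 0.251]
ee_rot: [-3.141, -0.001, 3.099]
force: [-0.8, 0.4, -1.5]
width: 0.041
gripper_force: 19.8
```

Emit:
apply_moves --commands '[[[1, 0, 0, 0, 0], [1, 0, 0, 0, 0], [1, 0, 0, 0, 0], [1, 0, 0, 0, 0], [1, 0, 0, 0, 0], [1, 0, 0, 0, 0]]]'

```text
t: 20.45
eef_pos: [0.6504, 0.1126, 0.252]
ee_rot: [3.142, 0.0, 3.099]
force: [0.5, -0.3, -1.7]
width: 0.041
gripper_force: 19.8
```

```bash
python3 - <<'E'
from h import *
g0=cv2.imread('pics/scene0.png')
s=grab('scene','scene3.png')['image'];st=arm.get_state();print(st['eef_pos'],st['force'],st['width'])
# brown vials (amber) pixels in lifted region vs start; slope of the amber row
def amber(im,x0,y0,x1,y1):
    h=cv2.cvtColor(im,cv2.COLOR_BGR2HSV);m=cv2.inRange(h,(4,110,40),(16,255,200));M=np.zeros_like(m);M[y0:y1,x0:x1]=m[y0:y1,x0:x1]
    ys,xs=np.where(M>0);return len(xs),xs.min(),xs.max(),ys.min(),ys.max(),xs.mean(),ys.mean(),np.polyfit(xs,ys,1)[0]
print(amber(g0,290,230,335,275));print(amber(s,275,175,345,275))
# expected vial pixel shift for a 12 cm lift
print(proj(load('scene'),[[.65,.112,.095],[.65,.112,.215]]))
E
```

```text
[0.65042495 0.11263245 0.25199532] [ 0.06332103  0.1904656  -2.19988158] 0.04106652545615949
(157, np.int64(297), np.int64(328), np.int64(239), np.int64(263), np.float64(309.80254777070064), np.float64(253.36942675159236), np.float64(-0.49379327714087107))
(221, np.int64(275), np.int64(329), np.int64(209), np.int64(231), np.float64(297.6334841628959), np.float64(220.66515837104072), np.float64(-0.19865558119497273))
[[312.81021364 248.40176248]
 [313.03705044 212.91920739]]
```

```bash
python3 - <<'E'
from h import *
def fit(im,y0,y1):
    h=cv2.cvtColor(im[y0:y1,290:336],cv2.COLOR_BGR2HSV);m=cv2.inRange(h,(4,110,40),(16,255,200));ys,xs=np.where(m>0)
    return len(xs),xs.min()+290,xs.max()+290,ys.min()+y0,ys.max()+y0,np.polyfit(xs,ys,1)[0]
print(fit(cv2.imread('pics/scene0.png'),230,275),fit(cv2.imread('pics/scene3.png'),190,240))
s=load('scene')
for z in(.095,.215):
    p=proj(s,[[.69,.11,z],[.612,.114,z]]);d=p[1]-p[0];print(z,d[1]/d[0])
E
```

```text
(157, np.int64(297), np.int64(328), np.int64(239), np.int64(263), np.float64(-0.49379327714087096)) (167, np.int64(290), np.int64(329), np.int64(209), np.int64(226), np.float64(-0.17283320103209454))
0.095 -0.61331422096311
0.215 -0.5557369240180955
```

```bash
python3 - <<'E'
from h import *
am=lambda im:cv2.inRange(cv2.cvtColor(im,cv2.COLOR_BGR2HSV),(4,110,40),(16,255,200))
a=am(cv2.imread('pics/scene0.png'));b=am(cv2.imread('pics/scene3.png'))
for y in range(200,236): print(y,''.join('#' if b[y,x] and not a[y,x] else ('o' if b[y,x] else '.') for x in range(270,340)))
print()
for y in range(236,268): print(y,''.join('#' if a[y,x] else '.' for x in range(270,340)))
print(arm.get_state()['moment'])
E
```

```text
200 ......................................................................
201 ......................................................................
202 ......................................................................
203 ......................................................................
204 ......................................................................
205 ......................................................................
206 ......................................................................
207 ......................................................................
208 ......................................................................
209 ......................................#...#...........................
210 ......................................#..##...........................
211 ..........................................#...........................
212 ..........................................##...............#..........
213 ................................#..##.....##..............#...........
214 ....................................#.....##..
[... 3338 characters left out ...]
....................#########.###.............................
260 ................................#####.................................
261 ................................#####.................................
262 ................................#####.................................
263 .................................##...................................
264 ......................................................................
265 ......................................................................
266 ......................................................................
267 ......................................................................
[ 0.07747631 -0.16778141  0.02457591]
```

The vial pattern has the same shape, only shifted up 37 px, so the cassette hangs level about 12 cm up. Handing in.

```bash
python3 -c "
from station import arm
print(arm.job_done())"
```

```text
the job is handed in; nothing more can be done
None
```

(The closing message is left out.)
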